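# Lock the well-plate carriage of a shaker with a hammer-head nut

### The arm

A 6-joint arm with a two-finger parallel gripper is mounted at the origin on the work surface. World frame = base frame: x ahead of the robot, y to its left, z up, the work surface at z = 0. Lengths are in mm, angles in rad, forces in N, time in s.
With the tool pointing down it reaches from about 400 to 925 mm from the base axis. Payload 12.5 kg.
Tool frame: the origin (TCP) lies on the centre line of the jaws, within the pads' length; the fingertips stand 17 mm ahead of it and the grasp point (between the pads) lies 2 mm behind it; z points along the fingers, y is the line along which they close (so a half turn about z gives the same grasp; the last joint's range is limited). The gripper opens to 95 mm and grips with 3 to 60 N. Pads are 20 mm wide; open, the fingers measure 119 mm over their backs; the gripper's body (75 mm by 180 mm) begins 59 mm behind the grasp point.
Start: joints at [-1.455, 0.491, 1.559, -0, 1.092, -0.106], TCP at [137.513, -609.701, 231.661] pointing down, gripper open.
Joint ranges: [-3.1, 3.1], [-0.84, 2.19], [0.05, 2.79], [-1.13, 4.28], [0.06, 2.93], [-2.69, 2.69]. Speed limits (rad/s): [2.22, 2.22, 2.79, 3.14, 3.14, 3.14].

### API

Orientations are given as [roll, pitch, yaw] about the fixed x, y, z axes, in that order (R = Rz(yaw) Ry(pitch) Rx(roll)).
In Python, from cell import env gives the robot as it stands.
- The arm moves only by the tool drive_tool, never from a script. Its argument "deltas" is text: rows parted by semicolons, each of 4 numbers parted by spaces: the shift along the world's x, y, z normalised to -1 to 1, where 1 is 100 mm, then the turn about the world's z normalised to -1 to 1, where 1 is 180 degrees. A call has 1 to 10 rows; each row shifts and turns the commanded pose from where the row before left it; what a row does not reach is not made up. A row lasts 1/12 s, in which the tool goes at most 41.7 mm and 7.16 degrees, less where a joint would pass 70% of its speed; a pose out of reach is approached as far as the arm can. A call with a number of a shift or a turn outside -1 to 1 is refused whole. A call with a gripper value outside its range is refused whole. "gripper" is the closure, from 0 (fully open) to 1 (shut), set as the call begins (left out, the last holds). The fingers move at their own pace and stop on an object; the grip force is fixed at half the most. Time passes only in rows, so rows that do not move let the fingers close. It gives the time, the measured TCP pose, the force, the opening and the grip force at its end, in the units of the state.
- env.state(): the state, without advancing time (a new reading comes with each control period).
- env.read_camera(name): name is "scene" or "top" or "wrist"; returns (picture, depth): 400x640x3 uint8, red, green, blue; 400x640 float32, mm along the optical axis (not along the pixel's ray), 0 where there is no reading.
- env.camera_params(name): a dict with "mtx" (3x3 intrinsics, pixels), "camera_from_world" (4x4, takes a point from world to camera coordinates); the wrist camera has in their place "mount" (4x4, takes a point from camera to tool coordinates, whose origin is the TCP and whose axes are the flange's). Camera axes: x right, y down, z forward; pixel columns grow to the right and rows downward; lengths in mm; the calibration is good to about 2 mm. A picture is of the moment at which its call begins: read the wrist's pose just before it. camera_params takes no time and is no camera call.
- env.job_done(): hands the job in; it is judged then, once.
The state is a dict: "t": time; "joints": joint angles; "qvel": joint speeds; "tau": joint torques, N m; "eef_pos": TCP position; "tcp_rot": TCP orientation; "ft_force": force on the tool from outside, world axes, zero at the start; "moment": the same for the moment, N m; "opening": opening from 0.0 (shut) to 1.0 (fully open); "grip_force": force on a finger pad.
Only numpy, scipy, OpenCV 4.12 (cv2) and the standard library are available. Lean on these libraries where they do the work, as an engineer would, in place of code of your own. Each camera call takes 0.05 s, during which the arm holds its last target. There are 200 camera calls.

### The job

Take the hammer-head nut (the one with the bar grip) from its holder and put its head into the slot of the rail on the shaker, in front of the carriage. Slide the nut along the slot so that it pushes the plate carriage fully home, then press it down and give it a quarter turn so that its head catches under the lips and it keeps the carriage home when you let go. Be gentle: feel your way, never press or pull on the shaker through the nut with more than 50 N, and leave the other things on the bench where they are.

Things in the scene. Friction and masses are not known exactly. Their poses are not given: they have to be found in the camera images.
- shaker: (All sizes in mm.) Laboratory orbital shaker, fixed: white base, aluminium platform 220 x 300 (x, y), its top 85 above the bench. Origin on the bench under the platform's centre, z up. An aluminium slotted rail 52 wide, 290 long runs along its y axis (y -145 to +145), flat top 110 above the bench. The slot is open from above for y = -130 to -25; beyond, the carriage lies over it.
- slot (a point): Nominal slot line at rail-top height, 70 to the -y side of the shaker's centre; axes as the shaker. Slot 15 wide along y between lips 5 thick; channel below 44 wide, 17 deep. The rail is screwed on through long holes: its true centre line is parallel to y but up to 11 to either side (x) of this point. That differs every time and is not measured: find it by feel or sight. The rail does not give.
- carriage (a joint): Sliding carriage with a 24-well plate on the shaker: metres moved along the shaker's +y. 0 = out (start), 0.015 = fully home on its hard stop. Its spring pushes back towards -y with 3.2 N at 0 and 4.4 N at home.
- jaw (a point): Middle of the carriage's pushing face, a dark steel block 56 wide (x) and 42 long; the face looks to the shaker's -y and spans 1.5 to 13.5 above the rail top. The point is 5 above the rail top, 5 to the -y side of the shaker's centre at the start; axes as the shaker. Behind the block is the tray with the plate, its top 25.5 above the rail top.
- nut_mid (a point): Hammer-head nut, about 160 g (20 % either way), 80 tall, upright in a pocket of the holder, underside 20 above the bench. Point on its axis 40 above its underside; z up, x along head and grip bar. From below: steel head 30 (x) x 12 (y) x 7 high, shank 10 across, sprung steel collar 36 across, black hub 18 across, black grip bar 36 (x) x 14 (y), 47 to 80 above the underside.
- nut_grip (a point): Middle of the nut's grip bar, 63 above its underside: grip here across y. Axes as the nut.
- collar (a joint): The nut's round collar, 5 thick, underside 10 above the nut's underside at 0; reads metres it is pushed up the shank, to 0.007 (solid). Spring: 6 N to start, 1 N more per mm. With it just resting on the rail the head is still 2 inside the lips and cannot turn; pressed 3 to 6 further the head turns freely below them, either way. After a quarter turn let go while pressed: the spring clamps it up to the lips.
- holder: Grey plastic block 180 x 70 x 30 (x, y, z) fixed to the bench, origin under its centre. Two pockets in its top, 34 (x) x 16 (y), 18 deep, at x = -45 and +45; one holds the hammer-head nut, the other a screw with a round knob.
- spare_mid (a point): The other occupant of the holder: a screw with a round black knob 40 across, 74 tall, not needed. Point on its axis, 40 above its underside.
- plate: Bystander: a second 24-well plate, clear on blue, 128 x 86 x 18, lying loose on the bench; origin under its centre.
- dishes: Bystander: a stack of three clear round dishes, 90 across, 42 high; origin under its centre.
- tipbox: Bystander: a blue box of pipette tips, 120 x 82 x 55 high; origin under its centre.
- beaker: Bystander: a small glass beaker, 72 across, 85 high; origin under its centre.
- bottle: Bystander: an amber bottle with a blue cap, 70 across, 150 high; origin under its centre.
- marker: Bystander: a marker pen lying on the bench, 127 long, 14 thick; origin under its middle.
Not all that is in view belongs to the job. What is shaped like the part that bears nut_mid but yellow is not meant.

How it is judged:
By the outcome, as a careful person would: the job done as asked, in the order asked, and still so for the second after the job is handed in, with the robot touching nothing.
It also fails if it takes over 58 s, if anything falls off the work surface, if the arm or the gripper's body presses on something with over 40 N, if the wrist force passes 120 N, or if a joint passes its speed limit or range.

## Working session

There is one attempt and no reset: what is moved stays moved. The work goes in short steps, Python scripts to look and compute and a tool call to move; the robot and the scene stay as the last step left them, time stands still between calls to the robot, and variables do not carry over. Pictures are saved under pics/ and viewed, at most 10 in all, crops included, and the job is handed in when it is done.

Besides the shell and the picture viewer there is one more tool, called after "Request:" by a JSON object that holds its "op" and its "data", one argument or row to a line. drive_tool: Moves the arm, as the interface text tells. Its arguments: {"type":"object","properties":{"deltas":{"type":"string"},"gripper":{"type":"number"}},"required":["deltas"]}

```bash
mkdir -p pics; cat > h.py <<'E'
import numpy as np, cv2
from cell import env
def save(n,im): cv2.imwrite('pics/'+n+'.png', im[...,::-1])
def pts(name,d):
    p=env.camera_params(name);K=np.array(p['mtx']);T=np.linalg.inv(np.array(p['camera_from_world']))
    v,u=np.mgrid[:d.shape[0],:d.shape[1]]
    c=np.stack([(u-K[0,2])/K[0,0]*d,(v-K[1,2])/K[1,1]*d,d],-1)
    return c@T[:3,:3].T+T[:3,3]
E
python3 - <<'E'
from h import *
for n in('scene','top'):
    im,d=env.read_camera(n); save(n,im); np.savez('pics/'+n,im=im,d=d)
    p=env.camera_params(n); print(n,np.round(p['mtx'],1).tolist(),np.round(np.linalg.inv(p['camera_from_world']),3).tolist())
s=env.state();print(s)
E
```

```text
scene [[400.0, 0.0, 321.2], [0.0, 400.0, 203.4], [0.0, 0.0, 1.0]] [[0.535, 0.652, -0.537, 1175.363], [0.845, -0.418, 0.334, -364.653], [-0.006, -0.633, -0.774, 965.087], [0.0, 0.0, 0.0, 1.0]]
top [[486.1, 0.0, 319.5], [0.0, 486.1, 196.9], [0.0, 0.0, 1.0]] [[-0.033, -0.975, 0.22, 218.609], [-0.999, 0.032, -0.009, 33.034], [0.002, -0.22, -0.975, 1578.438], [0.0, 0.0, 0.0, 1.0]]
{'t': 0.1, 'joints': array([-1.45459580e+00,  4.91502142e-01,  1.55937761e+00,  1.68599900e-05,
        1.09171761e+00, -1.05590986e-01]), 'qvel': array([-0.00066606, -0.00211167, -0.0021477 , -0.00156873, -0.00049805,
       -0.00149806]), 'tau': array([ 2.64917318e-03, -6.13623905e+01, -2.58605021e+01,  6.94570248e-02,
        4.70366213e-02, -5.78727372e-05]), 'eef_pos': array([ 137.49447557, -609.48702776,  231.12215473]), 'tcp_rot': array([-3.14059511e+00, -1.20762147e-04,  2.21783678e-01]), 'ft_force': array([-0.0069881 , -0.06289481, -0.47502846]), 'moment': array([0.00273798, 0.03646669, 0.02152798]), 'grip_force': 0.0, 'opening': 0.9989783832489177}
```

View pics/scene.png

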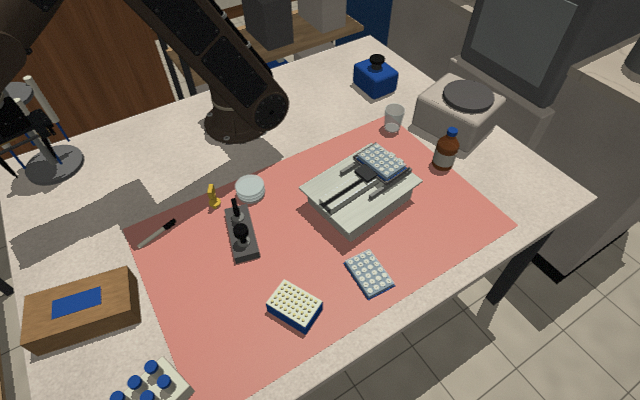

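View pics/top.png

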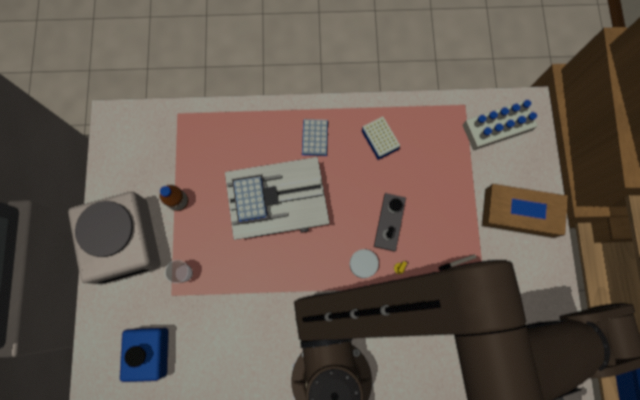

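The scene view shows the holder at about (242,238). There are three candidates: the dark part near (237,208), the round-knob screw at (241,232), and a yellow nut-shaped part at (213,196). The dark one at (237,208) with the bar fits the description, and yellow is excluded. I'll confirm it in an enlarged crop.

```bash
python3 - <<'E'
from h import *
S=np.load('pics/scene.npz');T=np.load('pics/top.npz')
a=cv2.resize(S['im'][180:270,195:275],None,fx=5,fy=5,interpolation=cv2.INTER_CUBIC)[:450]
b=cv2.resize(T['im'][185:260,370:410],None,fx=6,fy=6,interpolation=cv2.INTER_CUBIC)
c=np.zeros((450,640,3),np.uint8);c[:,:400]=a;c[:,400:]=b
save('crop',c)
for n,D in(('scene',S),('top',T)):
    P=pts(n,D['d'])
    hsv=cv2.cvtColor(D['im'],cv2.COLOR_RGB2HSV)
    g=(P[...,2]>22)&(P[...,2]<37)&(hsv[...,1]<60)&(hsv[...,2]<140)
    for nm,zlo,zhi in(('platform',80,92),('railtop',106,114),('holder',25,36),('tops',75,108)):
        m=((P[...,2]>zlo)&(P[...,2]<zhi)&(P[...,0]>300)&(P[...,0]<800)&(P[...,1]>-500)&(P[...,1]<450)).astype(np.uint8)
        k,l,st,ce=cv2.connectedComponentsWithStats(m)
        for i in range(1,k):
            if st[i,4]>15:
                q=P[l==i];r=cv2.minAreaRect(q[:,:2].astype(np.float32))
                print(n,nm,st[i,4],ce[i].round(),q.mean(0).round(1),np.round(r[0],1),np.round(r[1],1),round(r[2],1))
E
```

```text
scene platform 29 [390. 113.] [348.7 435.6  83.6] [342.8 436.4] [66.2 25.6] 0.5
scene platform 3357 [355. 194.] [586.5 116.7  85.3] [563.7 154.1] [221.4 301.2] 7.7
scene platform 17 [210. 189.] [ 337.8 -229.7   81.7] [ 339.  -230.2] [11.9 23.2] 53.6
scene platform 42 [241. 234.] [ 540.  -223.2   86.3] [ 536.9 -221.7] [39.  19.4] 71.9
scene railtop 275 [340. 188.] [563.4  79.7 110.1] [562.9  81.8] [ 29.5 142.1] 10.4
scene railtop 307 [350. 194.] [596.   91.5 109.9] [594.  101.8] [ 21.6 177.6] 6.9
scene holder 22 [389. 125.] [352.8 437.7  29.8] [352.9 437.1] [41.7 10.4] 18.4
scene holder 66 [252. 195.] [ 382.9 -123.5   30.3] [ 377. -120.] [86.  38.4] 76.7
scene holder 207 [358. 217.] [628.1 101.3  30.5] [632.2 114.6] [315.5 149.6] 60.2
scene holder 928 [242. 233.] [ 494.  -209.4   30.7] [ 484.2 -207.2] [ 69.9 182.9] 75.1
scene holder 43 [278. 314.] [ 766.9 -238.9   30.1] [ 765.3 -239.8] [75.5  3.1] 24.2
scene tops 46 [390. 114.] [351.1 435.6  81.1] [342.8 436.4] [66.2 25.7] 0.7
scene tops 3902 [356. 194.] [587.5 120.1  87.1] [563.7 154.1] [221.4 301.2] 7.7
scene tops 49 [210. 188.] [ 3
[... 1028 characters left out ...]
p 31 [232. 205.] [532.  288.9 109.7] [531.2 288.3] [23.  17.7] 15.7
top holder 16 [469. 134.] [ 768.9 -493.7   29.2] [ 768.5 -493.2] [33.1  5.9] 13.1
top holder 873 [389. 223.] [ 475.1 -203.5   30.5] [ 482.3 -206.6] [ 70.6 181.8] 75.0
top tops 4283 [283. 198.] [555.8 132.4  87. ] [561.4 156.1] [221.5 300.2] 7.8
top tops 42 [231. 200.] [554.5 294.3  92.8] [549.8 295.2] [36.3 20.5] 10.8
top tops 134 [395. 204.] [ 524.1 -216.3   92.6] [ 524.9 -216.8] [36.7 39.2] 84.2
top tops 64 [390. 231.] [ 437.5 -193.7   95.8] [ 439.1 -194.9] [14.4 36.2] 78.2
top tops 38 [185. 272.] [335.8 434.3  84.4] [340. 437.] [63.7 23.2] 0.3
top tops 46 [402. 266.] [ 331.9 -227.2   80.1] [ 332.6 -227.7] [13.6 33.6] 60.1
```

View pics/crop.png

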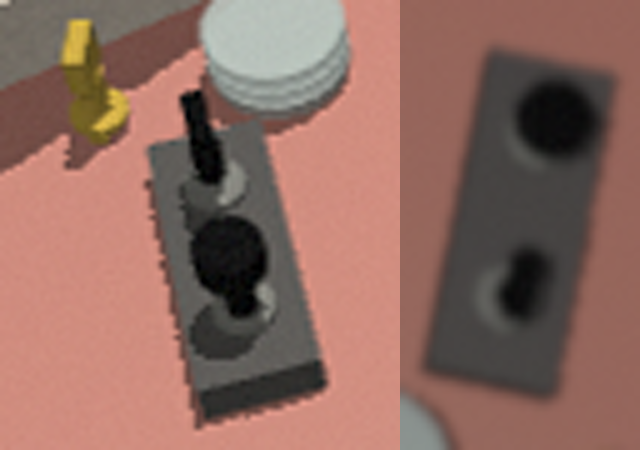

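The crop confirms it. The dark nut with the bar grip, at scene (236,208) and top (390,231), stands in the holder beside the round-knob screw at scene (241,232). The yellow look-alike stands loose on the bench. I'll move above the nut.

Request:
{"op": "drive_tool", "data": {
  "deltas": "0.2 0.28 0 -0.0155;0.2 0.28 0 -0.0155;0.2 0.28 0 -0.0155;0.2 0.28 0 -0.0155;0.2 0.28 0 -0.0155;0.2 0.28 0 -0.0155;0.2 0.28 0 -0.0155;0.2 0.28 0 -0.0155;0.2 0.28 0 -0.0155;0.2 0.28 0 -0.0155",
  "gripper": 0
}}

```text
t: 0.93
eef_pos: [338.1, -328.1, 231.6]
tcp_rot: [-3.141, 0.0, -0.268]
ft_force: [0.6, -0.5, 1.1]
opening: 1.003
grip_force: 0.0
```

Request:
{"op": "drive_tool", "data": {
  "deltas": "0.25 0.32 0 0;0.25 0.32 0 0;0.25 0.32 0 0;0.27 0.38 0 0;0 0 0 0;0 0 0 0;0 0 0 0"
}}

```text
t: 1.52
eef_pos: [436.5, -199.7, 231.5]
tcp_rot: [3.141, 0.0, -0.264]
ft_force: [-0.2, 0.4, 0.0]
opening: 0.999
grip_force: 0.0
```

```bash
cat >> h.py <<'E'
from scipy.spatial.transform import Rotation as R
def wrist():
    s=env.state(); im,d=env.read_camera('wrist'); p=env.camera_params('wrist');K=np.array(p['mtx'])
    M=np.eye(4);M[:3,:3]=R.from_euler('xyz',s['tcp_rot']).as_matrix();M[:3,3]=s['eef_pos'];T=M@np.array(p['mount'])
    v,u=np.mgrid[:d.shape[0],:d.shape[1]]
    c=np.stack([(u-K[0,2])/K[0,0]*d,(v-K[1,2])/K[1,1]*d,d],-1)
    P=c@T[:3,:3].T+T[:3,3]; P[d==0]=0
    return s,im,d,P,T,K
def slot(P,zr=110,c=np.array([562.5,155.1]),yaw=np.radians(7.7)):
    # local shaker coords of rail-top points in front of carriage; per-y-bin gap edges
    ex=np.array([np.cos(yaw),np.sin(yaw)]);ey=np.array([-ex[1],ex[0]])
    q=P.reshape(-1,3);x=(q[:,:2]-c)@ex;y=(q[:,:2]-c)@ey
    m=(abs(q[:,2]-zr)<3.5)&(abs(x)<45)&(y>-128)&(y<-30);x=x[m];y=y[m]
    L=[]
    for b in np.arange(-125,-30,8):
        s=np.sort(x[abs(y-b)<4])
        if len(s)<8: continue
        g=np.diff(s);i=g.argmax();L.append((b,s[0],s[i],s[i+1],s[-1]))
    return np.array(L)
E
python3 - <<'E'
from h import *
s,im,d,P,T,K=wrist(); save('w1',im)
print(s['t'],s['eef_pos'],s['tcp_rot'],s['ft_force'])
m=((P[...,2]>90)&(P[...,2]<106)).astype(np.uint8)
k,l,st,ce=cv2.connectedComponentsWithStats(m)
for i in range(1,k):
    if st[i,4]>100:
        q=P[l==i];r=cv2.minAreaRect(q[:,:2].astype(np.float32));print(st[i,4],ce[i].round(),q.mean(0).round(1),np.round(r[0],1),np.round(r[1],1),r[2])
for n in('scene','top'): print(n,slot(pts(n,np.load(f'pics/{n}.npz')['d'])).round(1).tolist())
E
```

```text
1.5167 [ 436.4955112  -199.74391968  231.49638547] [ 3.14145253e+00  4.44652971e-04 -2.64192581e-01] [-0.2336451   0.38219548  0.03351629]
2085 [314.  74.] [ 525.1 -219.7   93.5] [ 524.9 -219.7] [38.9 38.9] 41.523216247558594
240 [ 14. 111.] [560.3  15.3  97.8] [561.3  22.4] [ 6.8 30.7] 8.947484970092773
696 [315. 186.] [ 439.7 -197.4   98.9] [ 438.6 -196.9] [13.5 35.1] 74.94232940673828
scene [[-125.0, -18.5, -0.1, 16.2, 33.3], [-117.0, -20.0, -0.2, 12.4, 33.5], [-109.0, -18.6, 0.5, 16.0, 32.8], [-101.0, -18.8, -0.9, 14.7, 32.1], [-93.0, -19.9, 0.2, 14.0, 33.9], [-85.0, -19.0, -0.0, 14.6, 34.4], [-77.0, -19.4, -0.4, 14.4, 33.9], [-69.0, -19.0, 0.1, 15.3, 32.0], [-61.0, -18.1, 0.5, 15.2, 33.2], [-53.0, -19.7, -1.7, 15.2, 31.7], [-45.0, -17.2, 1.1, 14.7, 34.8], [-37.0, -20.9, 0.4, 15.3, 32.7]]
top [[-125.0, -20.5, -4.2, 12.9, 29.4], [-117.0, -21.4, -2.1, 13.5, 29.3], [-109.0, -20.8, -5.5, 14.5, 28.8], [-101.0, -19.1, -3.4, 12.4, 29.1], [-93.0, -21.5, -1.9, 15.1, 28.7], [-85.0, -20.2, -3.0, 12.7, 29.6], [-77.0, -20.8, -1.4, 13.8, 30.6], [-69.0, -20.0, -3.5, 11.4, 30.5], [-61.0, -18.2, -1.6, 12.2, 29.9], [-53.0, -21.2, -4.6, 15.4, 29.8], [-45.0, -22.6, -3.2, 13.4, 29.0], [-37.0, -21.5, -2.2, 13.9, 30.7]]
```

View pics/w1.png

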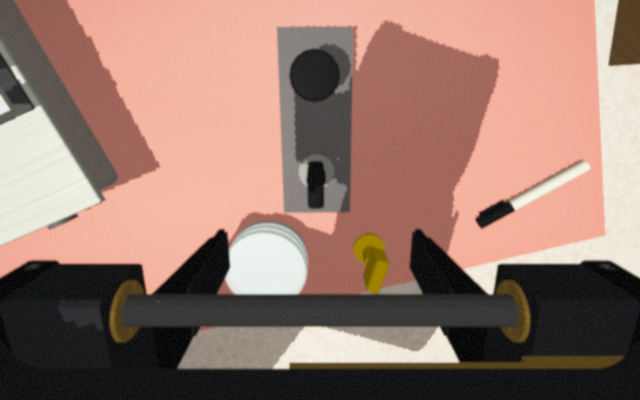

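The wrist view shows the nut's bar at (315,186), between the open fingers' lanes. The screw is at (314,74) and the dishes and yellow part lie clear of the fingers at that height. I'll descend and grip.

Request:
{"op": "drive_tool", "data": {
  "deltas": "0.03 0.035 -0.3 0;0 0 -0.35 0;0 0 -0.35 0;0 0 -0.3 0;0 0 -0.155 0;0 0 0 0;0 0 0 0"
}}

```text
t: 2.15
eef_pos: [439.0, -197.3, 86.0]
tcp_rot: [-3.141, 0.001, -0.267]
ft_force: [0.4, 0.3, 0.2]
opening: 1.001
grip_force: 0.0
```

Request:
{"op": "drive_tool", "data": {
  "deltas": "0 0 0 0;0 0 0 0;0 0 0 0;0 0 0 0;0 0 0 0;0 0 0 0;0 0 0 0;0 0 0 0",
  "gripper": 1
}}

```text
t: 2.82
eef_pos: [439.7, -196.2, 86.2]
tcp_rot: [3.141, -0.0, -0.265]
ft_force: [1.0, 0.3, -0.9]
opening: 0.494
grip_force: 0.0
```

Request:
{"op": "drive_tool", "data": {
  "deltas": "0 0 0 0;0 0 0 0;0 0 0 0;0 0 0 0;0 0 0 0;0 0 0 0;0 0 0 0;0 0 0 0",
  "gripper": 1
}}

```text
t: 3.48
eef_pos: [439.7, -196.3, 86.2]
tcp_rot: [3.141, -0.0, -0.265]
ft_force: [-0.6, -0.1, 1.6]
opening: 0.146
grip_force: 33.0
```

Gripped at 13.9 mm, which matches the 14 mm bar. I'll lift, then go in front of the rail to look with the wrist camera.

Request:
{"op": "drive_tool", "data": {
  "deltas": "0 0 0.1 0;0 0 0.3 0;0 0 0.35 0;0 0 0.35 0;0 0 0.3 0;0.1 0.1 0 0.035;0.1 0.14 0 0.035;0.1 0.16 0 0.035;0.1 0.16 0 0.035;0.1 0.16 0 0.035"
}}

```text
t: 4.32
eef_pos: [489.7, -123.4, 225.9]
tcp_rot: [-3.141, 0.001, 0.29]
ft_force: [0.2, 0.3, -1.8]
opening: 0.147
grip_force: 33.0
```

Request:
{"op": "drive_tool", "data": {
  "deltas": "0.1 0.16 0 0.035;0.1 0.16 0 0.035;0.1 0.16 0 0.035;0.1 0.16 0 0.035;0.1 0.16 0 0.035;0.1 0.16 0 0.035;0.1 0.16 0 0.035;0.1 0.16 0 0.035;0.1 0.16 0 0.035;0.064 0.074 0 0.035"
}}

```text
t: 5.15
eef_pos: [586.4, 28.9, 225.7]
tcp_rot: [-3.141, -0.0, 1.391]
ft_force: [0.7, -0.9, -0.5]
opening: 0.151
grip_force: 33.0
```

Request:
{"op": "drive_tool", "data": {
  "deltas": "0 0 0 0.034;0 0 0 0.034;0 0 0 0.034;0 0 0 0;0 0 0 0;0 0 0 0"
}}

```text
t: 5.65
eef_pos: [585.9, 27.1, 226.0]
tcp_rot: [-3.141, -0.0, 1.701]
ft_force: [0.6, -0.1, -1.5]
opening: 0.142
grip_force: 33.0
```

```bash
python3 - <<'E'
from h import *
s,im,d,P,T,K=wrist(); save('w2',im); np.savez('pics/w2',im=im,d=d,P=P)
print(s['t'],s['eef_pos'],s['tcp_rot'],s['ft_force'],s['opening'])
print(slot(P).round(1).tolist())
E
```

```text
5.65 [585.89209393  27.13564634 225.95024266] [-3.14119204e+00 -1.56636302e-04  1.70103406e+00] [ 0.63454037 -0.09621186 -1.46721391] 0.14181702140249333
[[-125.0, -21.4, -4.0, 11.7, 29.9], [-117.0, -21.9, -3.9, 11.7, 29.8], [-109.0, -21.8, -3.7, 11.6, 29.6], [-101.0, -21.5, -3.7, 11.6, 30.1], [-93.0, -21.9, -3.5, 11.6, 30.1], [-85.0, -21.8, -3.4, 11.6, 29.9], [-77.0, -21.6, -3.4, 11.6, 29.7], [-69.0, -22.0, -3.4, 11.5, 30.0], [-61.0, -21.8, -3.9, 11.5, 30.1], [-53.0, -21.6, -3.8, 11.5, 29.9], [-45.0, -21.9, -3.6, 11.5, 29.7], [-37.0, -21.8, -3.5, 11.5, 29.6]]
```

View pics/w2.png

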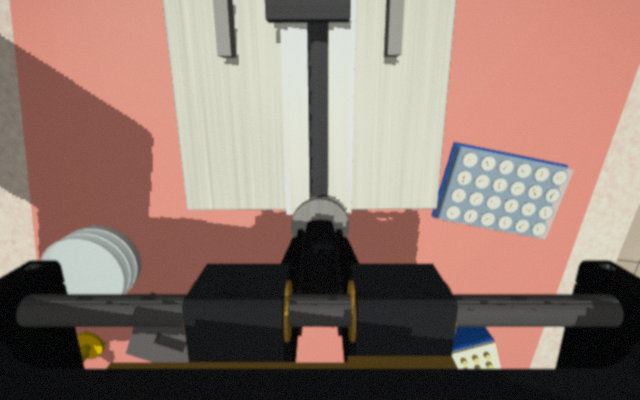

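The wrist view shows the slot running up at column ~318 (rows 20–195), the carriage jaw at the top around (308,10), and the held nut's collar at (320,213). I'll measure the collar with the same camera so the calibration bias cancels.

```bash
python3 - <<'E'
from h import *
P=np.load('pics/w2.npz')['P'];d=np.load('pics/w2.npz')['d']
yaw=np.radians(7.7);c=np.array([562.5,155.1]);ex=np.array([np.cos(yaw),np.sin(yaw)]);ey=np.array([-ex[1],ex[0]])
m=(P[...,2]>165)&(P[...,2]<180)&(d>0);v,u=np.where(m);k=(v<240)&(v>185);v,u=v[k],u[k]
q=P[v,u];x=(q[:,:2]-c)@ex;y=(q[:,:2]-c)@ey
print(len(x),np.median(q[:,2]),x.min(),x.max(),y.min(),y.max())
for b in np.arange(y.min(),y.max(),4):
    s=abs(y-b)<2;print(round(b,1),x[s].min().round(1),x[s].max().round(1),((x[s].min()+x[s].max())/2).round(2))
t=np.array([585.892,27.136])-c;print('tcp local',t@ex,t@ey)
(cx,cy),r=cv2.minEnclosingCircle(np.c_[x,y].astype(np.float32));print(cx,cy,r)
# jaw face
x=(P[...,:2]-c)@ex;y=(P[...,:2]-c)@ey
m=(abs(x-4)<20)&(P[...,2]>115)&(P[...,2]<130)&(y<10)&(y>-60);print('jaw',np.percentile(y[m],[1,5,20]) if m.any() else None,m.sum())
E
```

```text
1335 174.3333602640076 -12.74596579673866 22.724890522918376 -137.27561759865887 -112.48956250707333
-137.3 -11.5 21.5 5.0
-133.3 -12.7 22.7 4.99
-129.3 -12.6 22.6 5.0
-125.3 -12.5 22.6 5.02
-121.3 -11.2 21.3 5.07
-117.3 -8.8 18.9 5.09
-113.3 -4.3 14.4 5.05
tcp local 6.035670776863178 -129.944379017614
5.011521339416504 -130.37612915039062 18.086088180541992
jaw [-5.16996137 -5.01070613 -3.87211488] 1334
```

Measured with the same camera, the collar is at local x 5.0 and the slot at 4.0. I'll shift −0.9 mm across, +60 mm along, and descend to just above the rail.

Request:
{"op": "drive_tool", "data": {
  "deltas": "-0.03 0.2 0 0.0018;-0.03 0.2 0 0;-0.029 0.193 0 0;0 0 -0.2 0;0 0 -0.2 0;0 0 0 0;0 0 0 0;0 0 0 0;0 0 0 0"
}}

```text
t: 6.45
eef_pos: [577.7, 86.3, 187.3]
tcp_rot: [3.14, 0.0, 1.709]
ft_force: [0.4, -0.2, -1.3]
opening: 0.147
grip_force: 33.0
```

Request:
{"op": "drive_tool", "data": {
  "deltas": "0 0 -0.02 0;0 0 -0.02 0;0 0 -0.01 0;0 0 -0.01 0;0 0 -0.01 0;0 0 -0.01 0;0 0 0 0;0 0 0 0"
}}

```text
t: 7.12
eef_pos: [577.1, 86.5, 178.1]
tcp_rot: [-3.142, -0.0, 1.71]
ft_force: [0.7, -0.4, -1.6]
opening: 0.145
grip_force: 33.0
```

Request:
{"op": "drive_tool", "data": {
  "deltas": "0 0 -0.01 0;0 0 -0.01 0;0 0 -0.01 0;0 0 -0.01 0;0 0 0 0;0 0 0 0;0 0 0 0"
}}

```text
t: 7.7
eef_pos: [577.2, 86.5, 174.2]
tcp_rot: [3.141, 0.0, 1.71]
ft_force: [-0.4, -0.4, -2.0]
opening: 0.147
grip_force: 33.0
```

No contact with the underside about 2 mm below the rail top, so the head is entering the slot.

Request:
{"op": "drive_tool", "data": {
  "deltas": "0 0 -0.01 0;0 0 -0.01 0;0 0 -0.01 0;0 0 -0.01 0;0 0 -0.01 0;0 0 0 0;0 0 0 0;0 0 0 0"
}}

```text
t: 8.37
eef_pos: [577.2, 86.5, 169.2]
tcp_rot: [3.141, -0.0, 1.71]
ft_force: [-0.7, 0.3, -2.2]
opening: 0.145
grip_force: 33.0
```

Request:
{"op": "drive_tool", "data": {
  "deltas": "-0.0067 0.0495 0 0;-0.0067 0.0495 0 0;-0.0067 0.0495 0 0;-0.0067 0.0495 0 0;0 0 0 0;0 0 0 0"
}}

```text
t: 8.87
eef_pos: [574.4, 106.7, 169.2]
tcp_rot: [3.141, 0.0, 1.711]
ft_force: [-0.6, -0.5, -0.8]
opening: 0.146
grip_force: 33.0
```

Request:
{"op": "drive_tool", "data": {
  "deltas": "-0.0067 0.0495 0 0;-0.0067 0.0495 0 0;-0.0067 0.0495 0 0;-0.0067 0.0495 0 0;0 0 0 0;0 0 0 0"
}}

```text
t: 9.37
eef_pos: [571.7, 126.4, 169.1]
tcp_rot: [3.142, 0.0, 1.711]
ft_force: [-0.2, -0.2, -2.6]
opening: 0.142
grip_force: 33.0
```

Request:
{"op": "drive_tool", "data": {
  "deltas": "-0.0027 0.0198 0 0;-0.0027 0.0198 0 0;-0.0027 0.0198 0 0;-0.0027 0.0198 0 0;-0.0027 0.0198 0 0;0 0 0 0;0 0 0 0"
}}

```text
t: 9.95
eef_pos: [570.5, 135.8, 169.2]
tcp_rot: [3.141, 0.0, 1.711]
ft_force: [0.7, -3.2, -1.6]
opening: 0.142
grip_force: 33.0
```

Request:
{"op": "drive_tool", "data": {
  "deltas": "-0.0027 0.0198 0 0;-0.0027 0.0198 0 0;-0.0027 0.0198 0 0;-0.0027 0.0198 0 0;0 0 0 0;0 0 0 0"
}}

```text
t: 10.45
eef_pos: [569.3, 144.0, 169.2]
tcp_rot: [3.141, 0.0, 1.711]
ft_force: [0.7, -4.1, -1.0]
opening: 0.142
grip_force: 33.0
```

Request:
{"op": "drive_tool", "data": {
  "deltas": "-0.0013 0.0099 0 0;-0.0013 0.0099 0 0;0 0 0 0;0 0 0 0"
}}

```text
t: 10.78
eef_pos: [569.1, 145.9, 169.2]
tcp_rot: [3.141, 0.0, 1.71]
ft_force: [-0.3, -4.4, -1.7]
opening: 0.145
grip_force: 33.0
```

Request:
{"op": "drive_tool", "data": {
  "deltas": "-0.0007 0.005 0 0;-0.0007 0.005 0 0;0 0 0 0;0 0 0 0"
}}

```text
t: 11.12
eef_pos: [569.0, 146.9, 169.1]
tcp_rot: [3.142, 0.0, 1.71]
ft_force: [0.2, -4.5, -0.9]
opening: 0.142
grip_force: 33.0
```

Request:
{"op": "drive_tool", "data": {
  "deltas": "-0.0007 0.005 0 0;0 0 0 0;0 0 0 0"
}}

```text
t: 11.37
eef_pos: [568.9, 147.4, 169.2]
tcp_rot: [3.141, 0.0, 1.71]
ft_force: [0.4, -4.2, -0.8]
opening: 0.146
grip_force: 33.0
```

Request:
{"op": "drive_tool", "data": {
  "deltas": "-0.0007 0.005 0 0;0 0 0 0;0 0 0 0"
}}

```text
t: 11.62
eef_pos: [568.9, 147.9, 169.2]
tcp_rot: [3.141, 0.0, 1.71]
ft_force: [0.7, -4.2, -0.6]
opening: 0.147
grip_force: 33.0
```

Request:
{"op": "drive_tool", "data": {
  "deltas": "-0.0007 0.005 0 0;0 0 0 0;0 0 0 0"
}}

```text
t: 11.87
eef_pos: [568.8, 148.4, 169.2]
tcp_rot: [3.141, -0.0, 1.71]
ft_force: [0.8, -4.4, -1.2]
opening: 0.147
grip_force: 33.0
```

Request:
{"op": "drive_tool", "data": {
  "deltas": "-0.0007 0.005 0 0;0 0 0 0;0 0 0 0"
}}

```text
t: 12.12
eef_pos: [568.7, 148.9, 169.2]
tcp_rot: [3.141, 0.0, 1.71]
ft_force: [1.0, -4.4, -1.0]
opening: 0.145
grip_force: 33.0
```

Request:
{"op": "drive_tool", "data": {
  "deltas": "-0.0007 0.005 0 0;0 0 0 0;0 0 0 0"
}}

```text
t: 12.37
eef_pos: [568.7, 149.1, 169.2]
tcp_rot: [3.141, 0.0, 1.71]
ft_force: [0.5, -5.4, -1.4]
opening: 0.145
grip_force: 32.7
```

Request:
{"op": "drive_tool", "data": {
  "deltas": "-0.0007 0.005 0 0;0 0 0 0;0 0 0 0;0 0 0 0"
}}

```text
t: 12.7
eef_pos: [568.7, 149.3, 169.2]
tcp_rot: [3.141, 0.001, 1.71]
ft_force: [0.6, -8.0, -0.8]
opening: 0.144
grip_force: 32.3
```

The force rose to 8 N with the tool no longer advancing, so the carriage is on its stop. Now I'll press down gently.

Request:
{"op": "drive_tool", "data": {
  "deltas": "0 0 -0.01 0;0 0 -0.01 0;0 0 -0.01 0;0 0 -0.005 0;0 0 0 0;0 0 0 0;0 0 0 0"
}}

```text
t: 13.28
eef_pos: [568.8, 149.4, 166.2]
tcp_rot: [3.141, 0.001, 1.71]
ft_force: [-0.1, -8.0, 3.5]
opening: 0.145
grip_force: 32.4
```

Request:
{"op": "drive_tool", "data": {
  "deltas": "0 0 -0.01 0;0 0 -0.01 0;0 0 -0.01 0;0 0 -0.01 0;0 0 0 0;0 0 0 0;0 0 0 0"
}}

```text
t: 13.87
eef_pos: [568.9, 149.4, 162.7]
tcp_rot: [3.14, 0.001, 1.71]
ft_force: [-0.1, -9.0, 7.9]
opening: 0.146
grip_force: 32.5
```

Request:
{"op": "drive_tool", "data": {
  "deltas": "0 0 -0.01 0;0 0 -0.003 0;0 0 0 0;0 0 0 0;0 0 0 -0.02;0 0 0 -0.03;0 0 0 -0.03"
}}

```text
t: 14.45
eef_pos: [568.4, 149.3, 161.3]
tcp_rot: [3.141, 0.001, 1.455]
ft_force: [-2.6, -9.3, 9.9]
opening: 0.146
grip_force: 32.5
```

Request:
{"op": "drive_tool", "data": {
  "deltas": "0 0 0 -0.03;0 0 0 -0.03;0 0 0 -0.03;0 0 0 -0.03;0 0 0 -0.03;0 0 0 -0.03;0 0 0 -0.03"
}}

```text
t: 15.03
eef_pos: [567.9, 149.0, 161.2]
tcp_rot: [3.141, 0.002, 0.795]
ft_force: [-5.3, -11.6, 10.3]
opening: 0.143
grip_force: 32.5
```

Request:
{"op": "drive_tool", "data": {
  "deltas": "0 0 0 -0.03;0 0 0 -0.03;0 0 0 -0.03;0 0 0 -0.03;0 0 0 -0.03;0 0 0 -0.03;0 0 0 -0.03;0 0 0 0;0 0 0 0;0 0 0 0"
}}

```text
t: 15.87
eef_pos: [567.9, 148.5, 161.1]
tcp_rot: [3.139, 0.002, 0.14]
ft_force: [-4.5, -14.1, 9.7]
opening: 0.146
grip_force: 32.1
```

```bash
python3 - <<'E'
from h import *
s,im,d,P,T,K=wrist(); save('w3',im)
print(s['t'],s['eef_pos'],s['tcp_rot'],s['ft_force'],s['moment'],s['joints'],s['opening'])
E
```

```text
15.8667 [567.92920429 148.53664363 161.14117975] [3.13935054e+00 1.60236363e-03 1.40016111e-01] [ -4.49860888 -14.09510718   9.71342266] [-3.04971008  1.09084402  0.08610217] [ 0.14429055  0.51717109  1.72954966 -0.00286152  0.89648583  1.57685739] 0.14588004112455946
```

View pics/w3.png

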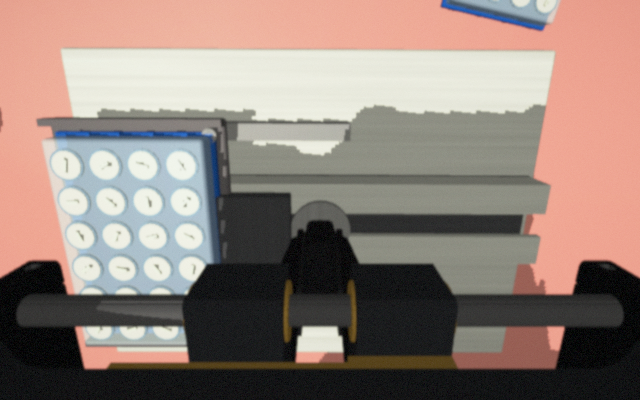

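The wrist view shows the bar turned across the slot, with the collar at (322,220) against the jaw block at (255,230) and the carriage pushed back. I'll ease up until the head nearly meets the lips, then let go while still pressed.

Request:
{"op": "drive_tool", "data": {
  "deltas": "0 0 0.01 0;0 0 0.01 0;0 0 0.005 0;0 0 0 0;0 0 0 0;0 0 0 0"
}}

```text
t: 16.42
eef_pos: [567.9, 148.5, 163.4]
tcp_rot: [3.139, 0.002, 0.14]
ft_force: [-4.3, -13.6, 7.3]
opening: 0.147
grip_force: 32.0
```

Request:
{"op": "drive_tool", "data": {
  "deltas": "0 0 0.005 0;0 0 0 0;0 0 0 0;0 0 0 0"
}}

```text
t: 16.75
eef_pos: [567.9, 148.5, 163.9]
tcp_rot: [3.139, 0.002, 0.14]
ft_force: [-4.8, -12.7, 7.6]
opening: 0.146
grip_force: 32.0
```

Request:
{"op": "drive_tool", "data": {
  "deltas": "0 0 0 0;0 0 0 0;0 0 0 0;0 0 0 0;0 0 0 0;0 0 0 0;0 0 0 0;0 0 0 0",
  "gripper": 0.6
}}

```text
t: 17.42
eef_pos: [568.5, 149.9, 163.3]
tcp_rot: [3.142, 0.0, 0.14]
ft_force: [0.2, 0.0, -1.0]
opening: 0.398
grip_force: 0.0
```

Released. I'll rise clear and check.

Request:
{"op": "drive_tool", "data": {
  "deltas": "0 0 0.1 0;0 0 0.2 0;0 0 0.3 0;0 0 0.3 0;0 0 0 0;-0.1 -0.3 0 0;-0.1 -0.3 0 0;-0.1 -0.3 0 0;-0.1 -0.3 0 0;0 0 0 0"
}}

```text
t: 18.25
eef_pos: [527.2, 26.4, 253.9]
tcp_rot: [3.141, 0.0, 0.137]
ft_force: [0.5, -0.7, 0.6]
opening: 0.402
grip_force: 0.0
```

```bash
python3 - <<'E'
from h import *
im,d=env.read_camera('scene');P=pts('scene',d)
save('end',cv2.resize(im[120:250,280:440],None,fx=4,fy=4,interpolation=cv2.INTER_CUBIC))
yaw=np.radians(7.7);ex=np.array([np.cos(yaw),np.sin(yaw)]);ey=np.array([-ex[1],ex[0]]);c=np.array([562.5,155.1])
P0=pts('scene',np.load('pics/scene.npz')['d'])
for Q in(P0,P):   # tray/plate extent (carriage shift)
    x=(Q[...,:2]-c)@ex;y=(Q[...,:2]-c)@ey;m=(abs(x-6)<40)&(Q[...,2]>127)&(Q[...,2]<140)&(y>15)&(y<200);print('plate y',np.percentile(y[m],[1,50,99]),m.sum())
m=(Q[...,2]>147)&(Q[...,2]<162)&(abs(x)<50)&(abs(y)<50);q=Q[m];print(len(q),q.mean(0),q[:,2].max(),x[m].mean(),y[m].mean(),cv2.minAreaRect(np.c_[x[m],y[m]].astype(np.float32)));print(env.state()['eef_pos'])
E
```

```text
plate y [ 36.20071781  73.08739868 118.15873837] 570
plate y [ 50.98008831  86.48248076 132.09721323] 565
44 [573.54896617 143.32419276 153.99402531] 161.93072750089766 9.371544360760778 -13.150035969130057 ((7.665427207946777, -13.926539421081543), (35.710269927978516, 11.166577339172363), 19.351713180541992)
[527.99809406  27.94817206 254.01234262]
```

View pics/end.png

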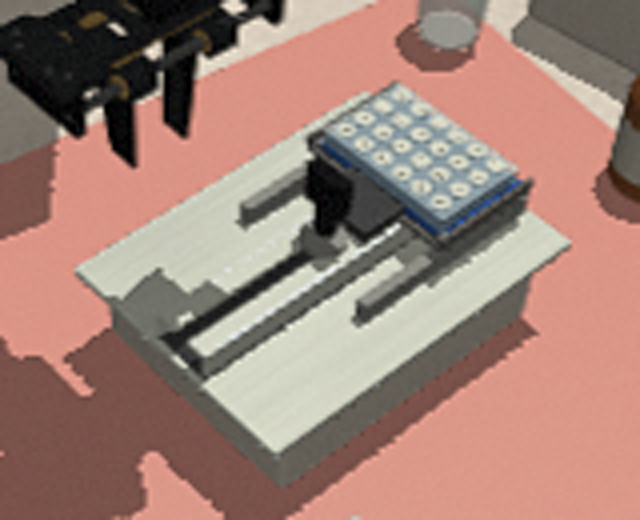

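The scene crop shows the nut standing on the rail with its bar across the slot at (328,195), against the jaw, and the plate is about 14–15 mm further in. For a precise check I'll repeat the earlier wrist viewpoint.

Request:
{"op": "drive_tool", "data": {
  "deltas": "0 0 0 0.035;0.2 0 0 0.035;0.2 0 0 0.035;0.18 0 0 0.035;0 0 0 0.035;0 0 0 0.035;0 0 0 0.035;0 0 0 0.035;0 0 0 0.035;0 0 0 0.035"
}}

```text
t: 19.13
eef_pos: [586.8, 30.8, 253.5]
tcp_rot: [3.141, -0.0, 1.245]
ft_force: [1.3, 0.1, -0.2]
opening: 0.398
grip_force: 0.0
```

Request:
{"op": "drive_tool", "data": {
  "deltas": "0 0 -0.14 0.035;0 0 -0.14 0.035;0 0 0 0.035;0 0 0 0.035;0 0 0 0.01;0 0 0 0;0 0 0 0;0 0 0 0"
}}

```text
t: 19.8
eef_pos: [586.7, 30.3, 225.5]
tcp_rot: [3.141, -0.0, 1.709]
ft_force: [-0.5, 0.1, -0.6]
opening: 0.402
grip_force: 0.0
```

```bash
python3 - <<'E'
from h import *
s,im,d,P,T,K=wrist(); save('w4',im)
print(s['t'],s['eef_pos'],s['tcp_rot'][2])
yaw=np.radians(7.7);ex=np.array([np.cos(yaw),np.sin(yaw)]);ey=np.array([-ex[1],ex[0]]);c=np.array([562.5,155.1])
for Q in(np.load('pics/w2.npz')['P'],P):
    x=(Q[...,:2]-c)@ex;y=(Q[...,:2]-c)@ey
    for lo,hi in((-20,-15),(23,28)):
        m=(x>lo)&(x<hi)&(Q[...,2]>114)&(Q[...,2]<130)&(y<25)&(y>-60);print('jaw',np.percentile(y[m],[1,5,20]).round(2),m.sum())
m=(Q[...,2]>170)&(Q[...,2]<182)&(abs(x)<40)&(abs(y)<40)
print('bar',m.sum(),np.median(Q[m][:,2]) if m.any() else 0,cv2.minAreaRect(np.c_[x[m],y[m]].astype(np.float32)) if m.any() else 0)
E
```

```text
19.8 [586.67008513  30.33797372 225.48556908] 1.7092177837596239
jaw [-5.16 -5.05 -3.8 ] 165
jaw [-5.03 -4.95 -3.68] 85
jaw [9.75 9.75 9.75] 1
jaw [9.59 9.6  9.63] 6
bar 1987 177.38321118724073 ((2.5922155380249023, -9.087882995605469), (36.04051208496094, 13.24410629272461), 0.38189780712127686)
```

View pics/w4.png

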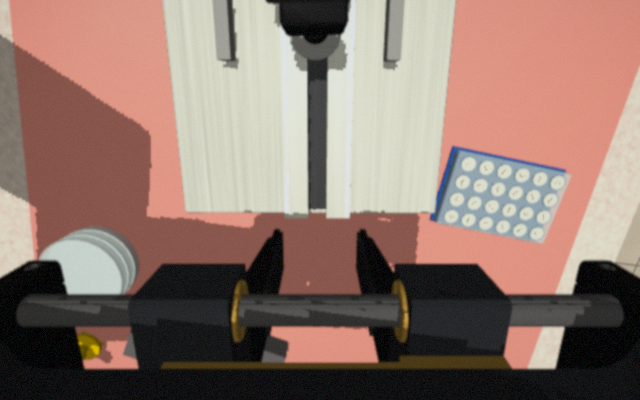

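The bar lies square across the slot at (313,15), its top at 177 mm, which means it is clamped. The jaw sits at the picture's edge, so I'll step closer to measure it properly.

Request:
{"op": "drive_tool", "data": {
  "deltas": "-0.027 0.2 0 0;-0.027 0.2 0 0;0 0 0 0;0 0 0 0;0 0 0 0;0 0 0 0"
}}

```text
t: 20.35
eef_pos: [581.3, 69.3, 225.4]
tcp_rot: [3.141, 0.0, 1.71]
ft_force: [-0.8, 0.1, 1.1]
opening: 0.404
grip_force: 0.0
```

```bash
python3 - <<'E'
from h import *
s,im,d,P,T,K=wrist()
print(s['t'],s['eef_pos'],s['tcp_rot'][2])
yaw=np.radians(7.7);ex=np.array([np.cos(yaw),np.sin(yaw)]);ey=np.array([-ex[1],ex[0]]);c=np.array([562.5,155.1])
Q=P;x=(Q[...,:2]-c)@ex;y=(Q[...,:2]-c)@ey
for lo,hi in((-20,-15),(23,28)):
    m=(x>lo)&(x<hi)&(Q[...,2]>114)&(Q[...,2]<130)&(y<25)&(y>-60);print('jaw',np.percentile(y[m],[1,5,20]).round(2),m.sum())
E
```

```text
20.35 [581.26518202  69.28271292 225.37790696] 1.70957825214919
jaw [ 9.68 10.03 12.48] 183
jaw [ 9.82 10.7  12.75] 97
```

The jaw face has moved from −5.1 to about +9.8, so the carriage is home within the measurement error. Handing in.

```bash
python3 -c "
from cell import env
print(env.job_done())"
```

```text
the job is handed in; nothing more can be done
None
```

I handed the job in at about 20 s: the nut sits clamped in the slot, turned a quarter under the lips, and after I let go the carriage measured about 14.9 mm in, which is home (15 mm) within the camera's error; the highest force I read was about 17 N.

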